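# Find the full tea tin by hefting

## Robot

A 6-joint arm with a two-finger parallel gripper is mounted at the origin on a cart in front of the work surface, level with it; the furniture and walls round the work are solid. World frame = base frame: x ahead of the robot, y to its left, z up, the work surface at z = 0. Lengths are in m, angles in rad, forces in N, time in s.
With the tool pointing down it reaches from about 0.275 to 0.825 m from the base axis. Payload 4.9 kg.
Tool frame: the origin (TCP) lies midway between the tips of the shut fingers; the grasp point (between the pads) lies 19 mm behind it (bot.grip_depth is the distance from the TCP to the grasp point, in m); y points along the fingers, x is the direction in which the jaws open and shut, and the axes are right-handed (so a half turn about y gives the same grasp; the last joint's range is limited). The gripper opens to 85 mm and grips with 20 to 120 N. Pads are 22 mm wide; open, the fingers measure 114 mm over their backs; the gripper's body (76 mm by 85 mm) begins 54 mm behind the grasp point. The pads swing forward as they close: fully open they stand 13 mm farther back than shut.
Start: joints at [0.985, 0.326, -0.193, 1.052, 0, 1.437], TCP at [0.24, 0.495, 0.231] pointing down, gripper open.
Joint ranges: [-2.65, 2.65], [-0.97, 1.79], [-1.3, 1.35], [-1.93, 2.1], [-1.47, 1.37], [-3.14, 3.14]. Speed limits (rad/s): [2.57, 2.57, 3.14, 3.14, 3.14, 3.14].

## Interface

Orientations are given as a unit quaternion [w, x, y, z].
In Python, from cell import bot gives the robot as it stands. Calls block until the motion is done:
- bot.move_pose(position, orientation): joint-space move of the TCP to a pose.
- bot.move_linear(position, speed=0.15, rotation=None, until_force=None): straight line of the TCP; rotation=None keeps the orientation; speed is the mean speed in m/s. With until_force (N) it stops when the force on the tool has changed by that much, and returns True; else False.
- bot.goto_joints(angles): joint-space move.
- bot.set_gripper(opening, grasp_force=None): opening from 0.0 (shut) to 1.0 (fully open); grasp_force is the grip in N (None keeps the last); returns when the fingers have stopped.
- bot.wait(seconds).
- bot.solve_ik(position, orientation): joint angles nearest the present ones, or None.
- bot.camera(name): name is "scene" or "top"; returns the picture (400x640x3 uint8, red, green, blue); there is no depth.
- bot.calibration(name): a dict with "mtx" (3x3 intrinsics, pixels), "extrinsics" (4x4, takes a point from world to camera coordinates). Camera axes: x right, y down, z forward; pixel columns grow to the right and rows downward; lengths in m; the calibration is good to about 2 mm. A picture is of the moment at which its call begins. calibration takes no time and is no camera call.
A pose or a line that the arm cannot do raises bot.PlanningError and nothing moves.
- bot.close_job(): hands the job in, once; it reports no verdict.
Trained networks look in the newest picture that a camera, given by its name, has taken for a name from the list of things; names that differ only in an ending like _2 or _b are one class to them, and where a whole thing is asked for, a point or a joint stands for the part that bears it (a point fixed in the world has none). Each returns a list of dicts, best first, with "confidence" (0 to 1); they miss things now and then, are a little off and sometimes report something else, mostly with a low value. They report only what shows in the picture. A call takes as long as a camera call.
- bot.search_frame(camera, thing): "bbox" ([left, top, width, height] in pixels, round what is visible of it).
Readings, each from a call of its own:
- bot.read_clock(): time.
- bot.read_joint_positions(): joint angles.
- bot.read_joint_vel(): joint speeds.
- bot.read_joint_efforts(): joint torques, N m.
- bot.read_position(): TCP position.
- bot.read_tool_rot(): TCP orientation.
- bot.read_ft_force(): force on the tool from outside, world axes, zero at the start.
- bot.read_moment(): the same for the moment, N m.
- bot.read_gripper_width(): opening from 0.0 (shut) to 1.0 (fully open).
Only numpy, scipy, OpenCV 4.12 (cv2) and the standard library are available. Lean on these libraries where they do the work, as an engineer would, in place of code of your own. Each camera call takes 0.05 s, during which the arm holds its last target.

## Task

Three identical closed tea tins stand on cork coasters and only one is still full: working from the robot's left to its right, lift each tin off its coaster in turn to feel its weight, setting it upright back on its own coaster (not dropping it) before lifting the next. Then hold the heaviest one up in the gripper, upright over its own coaster, with its underside at least 15 cm above the worktop, the other two standing on their own coasters. Finish while still holding it, and leave the other things on the worktop where they are.

Things in the scene. Friction and masses are not known exactly. Their poses are not given: they have to be found in the camera images.
- tin_left_mid (a point): centre of the tin that starts on the left coaster, 37.5 mm above its underside; z up. Plain steel closed round tin, 75 mm tall, 54 mm in diameter; fixed lid 55 mm over the top 17 mm. Grasp anywhere across the body. The three look alike, weigh 0.14 to 0.7 kg by their unseen contents; the full one weighs at least 1.7 times either other; which is full is random
- coaster_left: the left coaster (left = robot's left, +y): flat cork disc, 90 mm in diameter, 6 mm thick, fixed to the worktop; origin at the centre of its underside. A tin starts at its centre
- tin_middle_mid (a point): centre of the tin that starts on the middle coaster, 37.5 mm above its underside; z up. Plain steel closed round tin, 75 mm tall, 54 mm in diameter; fixed lid 55 mm over the top 17 mm. Grasp anywhere across the body. The three look alike, weigh 0.14 to 0.7 kg by their unseen contents; the full one weighs at least 1.7 times either other; which is full is random
- coaster_middle: the middle coaster (left = robot's left, +y): flat cork disc, 90 mm in diameter, 6 mm thick, fixed to the worktop; origin at the centre of its underside. A tin starts at its centre
- tin_right_mid (a point): centre of the tin that starts on the right coaster, 37.5 mm above its underside; z up. Plain steel closed round tin, 75 mm tall, 54 mm in diameter; fixed lid 55 mm over the top 17 mm. Grasp anywhere across the body. The three look alike, weigh 0.14 to 0.7 kg by their unseen contents; the full one weighs at least 1.7 times either other; which is full is random
- coaster_right: the right coaster (left = robot's left, +y): flat cork disc, 90 mm in diameter, 6 mm thick, fixed to the worktop; origin at the centre of its underside. A tin starts at its centre
- teaspoon: bystander: steel teaspoon, 137x28x13 mm, lying lengthwise in front of the middle tin; origin at the centre of its underside
- shot_glass: bystander: small glass, 47 mm in diameter, 66 mm tall, behind the middle tin; origin at the centre of its underside
- squeezer: bystander: citrus squeezer cone, 66 mm in diameter, 45 mm tall, behind the left tin; origin at the centre of its underside
- timer: bystander: round wind-up kitchen timer, 60 mm in diameter, 41 mm tall, behind the right tin; origin at the centre of its underside

How it is judged:
By the outcome, as a careful person would: the job done as asked, in the order asked, and still so for the second after the job is handed in, while the arm keeps its last pose, push and grip.
It also fails if it takes over 72 s, if anything falls off the work surface, if the arm or the gripper's body presses on something with over 40 N, if the wrist force passes 120 N, or if a joint passes its speed limit or range.

## Working session

There is one attempt and no reset: what is moved stays moved. The work goes in short steps, each a Python script; the robot and the scene stay as the last script left them, time stands still between calls to the robot, and variables do not carry over. Pictures are saved under pics/ and viewed, and the job is handed in when it is done.

```bash
mkdir -p pics; python3 - <<'E'
from cell import bot
import cv2
for n in ("scene","top"):
    im=bot.camera(n); cv2.imwrite(f"pics/{n}0.png",im[:,:,::-1])
    c=bot.calibration(n); print(n,c["mtx"].round(1).tolist(),c["extrinsics"].round(4).tolist())
    for t in ("tin_left_mid","coaster_left","teaspoon","shot_glass","squeezer","timer"):
        print(t,[([round(float(v)) for v in d["bbox"]],round(float(d["confidence"]),2)) for d in bot.search_frame(n,t)])
print(bot.read_clock(),bot.read_position(),bot.read_tool_rot(),bot.read_ft_force(),bot.grip_depth)
E
```

```text
scene [[499.0, 0.0, 321.5], [0.0, 499.0, 200.7], [0.0, 0.0, 1.0]] [[0.7583, -0.6518, 0.0002, -0.4075], [-0.3928, -0.4573, -0.7979, 0.2495], [0.5202, 0.605, -0.6029, 0.9354], [0.0, 0.0, 0.0, 1.0]]
tin_left_mid [([293, 152, 20, 32], 0.9)]
coaster_left [([282, 175, 36, 15], 0.53)]
teaspoon [([256, 211, 43, 36], 0.65), ([300, 199, 40, 21], 0.47)]
shot_glass [([340, 164, 16, 27], 0.83)]
squeezer [([321, 150, 24, 15], 0.67)]
timer [([395, 214, 22, 21], 0.92)]
top [[403.0, 0.0, 325.3], [0.0, 403.0, 194.6], [0.0, 0.0, 1.0]] [[0.0109, -0.9997, -0.0213, 0.0115], [-0.9894, -0.0077, -0.1453, 0.5442], [0.1451, 0.0227, -0.9892, 0.8863], [0.0, 0.0, 0.0, 1.0]]
tin_left_mid [([252, 158, 32, 29], 0.71)]
coaster_left [([252, 159, 37, 37], 0.85)]
teaspoon [([312, 218, 12, 59], 0.8)]
shot_glass [([304, 135, 20, 23], 0.74), ([392, 172, 38, 39], 0.46)]
squeezer [([250, 109, 30, 29], 0.84)]
timer [([387, 136, 22, 26], 0.95)]
0.7 [0.24011686 0.49482578 0.23129926] [-0.59928662  0.59929175  0.37530932 -0.37529703] [-0.46236877 -0.49803203 -0.29395543] 0.0187
```

View pics/top0.png

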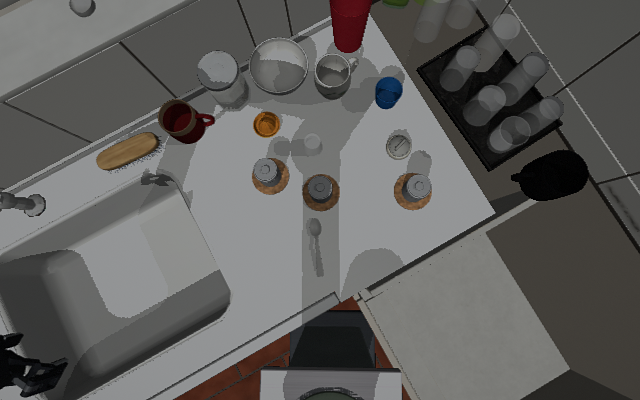

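View pics/scene0.png

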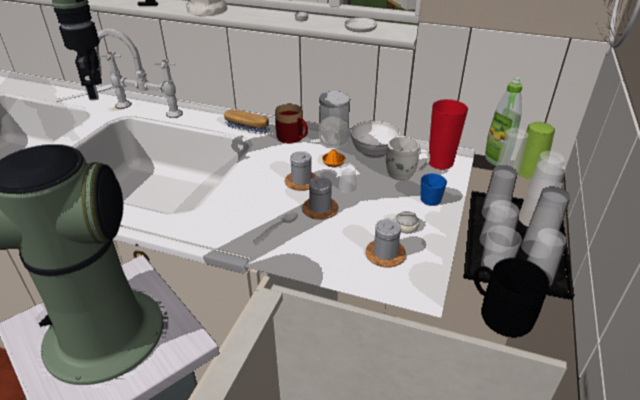

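```bash
python3 - <<'E'
import cv2
a=cv2.imread("pics/top0.png")[90:290,220:460]
cv2.imwrite("pics/top0z.png",cv2.resize(a,None,fx=3,fy=3,interpolation=cv2.INTER_CUBIC))
E
```

```text
(no output)
```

View pics/top0z.png

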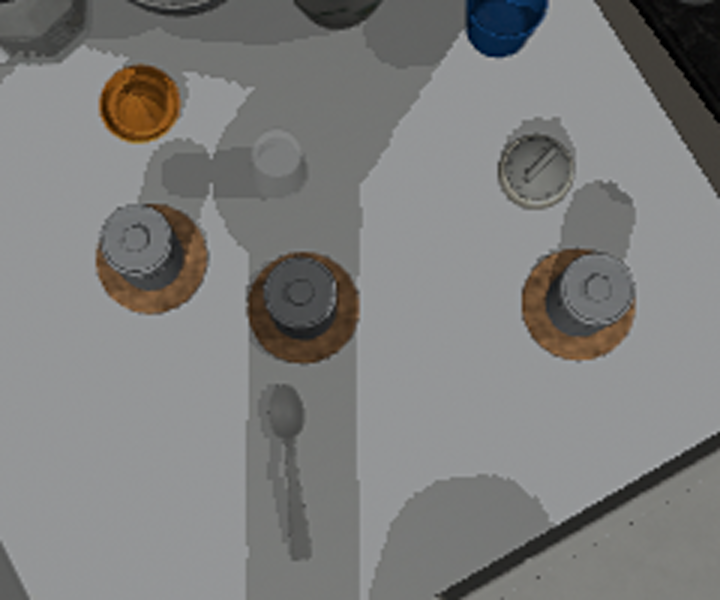

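The top view shows three tins on cork coasters, with lid centres at about (265,169), (320,187) and (419,186). The teaspoon is in front of the middle tin, and the squeezer, glass and timer are behind. Next I'll measure the tins and coasters.

```bash
cat > h.py <<'E'
import numpy as np, cv2
from cell import bot
def back(cam,u,v,z):
    c=bot.calibration(cam);K=c["mtx"];E=c["extrinsics"]
    d=E[:3,:3].T@np.linalg.inv(K)@[u,v,1]; o=-E[:3,:3].T@E[:3,3]
    return o+d*(z-o[2])/d[2]
def proj(cam,p):
    c=bot.calibration(cam);q=c["extrinsics"][:3]@[*p,1];q=c["mtx"]@q;return q[:2]/q[2]
E
python3 - <<'E'
from h import *
lids=dict(left=(265,169.3),middle=(320,187.3),right=(419.3,186))
for cam in("top","scene"):
    im=cv2.imread(f"pics/{cam}0.png"); hsv=cv2.cvtColor(im,cv2.COLOR_BGR2HSV)
    m=cv2.inRange(hsv,(5,90,50),(18,190,255))
    for n,(u,v) in lids.items():
        p=back("top",u,v,.081)
        if cam=="top":print(n,"lid->",p.round(4))
        q=proj(cam,[p[0],p[1],.006])
        mm=np.zeros_like(m);cv2.circle(mm,tuple(int(round(x)) for x in q),26,255,-1)
        ys,xs=np.nonzero(m&mm)
        P=np.array([back(cam,x,y,.006)[:2] for x,y in zip(xs,ys)])
        # fit disc radius .045 : hull min enclosing circle
        (c,r)=cv2.minEnclosingCircle(P.astype(np.float32)); print(cam,n,np.round(c,4),round(r,4),len(P))
    for t in("tin_left_mid","shot_glass","squeezer","timer"):pass
for n,uv,z in(("glass",(312,143),.066),("squeezer",(266.5,124.5),.02),("timer",(399,147),.041),("spoonhead",(315,227),.005),("spoonend",(320,275),.005)):print(n,back("top",*uv,z).round(3))
# scene check: project tin axes into scene
im=cv2.imread("pics/scene0.png")
for n,(u,v) in lids.items():
    p=back("top",u,v,.081)
    for z in(.006,.081):
        for a in np.linspace(0,6.28,60):
            q=proj("scene",[p[0]+.027*np.cos(a),p[1]+.027*np.sin(a),z]);im[int(round(q[1])),int(round(q[0]))]=(0,0,255)
cv2.imwrite("pics/chk.png",cv2.resize(im[120:290,260:440],None,fx=3,fy=3,interpolation=cv2.INTER_NEAREST))
E
```

```text
left lid-> [0.5937 0.1504 0.081 ]
top left [0.5936 0.1511] 0.0443 462
middle lid-> [0.5541 0.0276 0.081 ]
top middle [0.5549 0.0293] 0.0442 499
right lid-> [ 0.5586 -0.1901  0.081 ]
top right [ 0.5589 -0.1891] 0.0444 478
scene left [0.5714 0.119 ] 0.0729 199
scene middle [0.5626 0.0542] 0.0752 346
scene right [ 0.5577 -0.1935] 0.0448 436
glass [0.659 0.048 0.066]
squeezer [0.717 0.161 0.02 ]
timer [ 0.657 -0.154  0.041]
spoonhead [0.472 0.041 0.005]
spoonend [0.361 0.028 0.005]
```

View pics/chk.png

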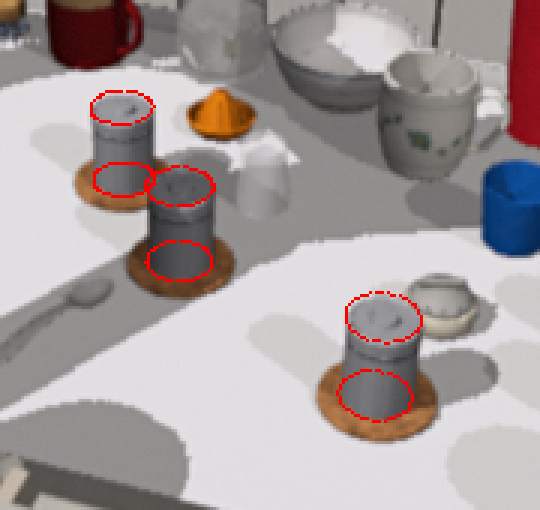

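Both cameras agree to about 4 mm, and the fitted coaster radius of 44 mm matches the given 45 mm. I'll grasp with the jaws opening along y, which keeps the fingers clear of the things in front and behind. Left tin first.

```bash
cat >> h.py <<'E'
from scipy.spatial.transform import Rotation as R
TINS=dict(left=(.5935,.1505),middle=(.555,.0285),right=(.5585,-.1905))
def quat(s):
    q=R.from_matrix(np.array([[0,s,0],[0,0,-1],[-s,0,0]]).T).as_quat();return [q[3],q[0],q[1],q[2]]
def best(p):
    j0=bot.read_joint_positions();o=[]
    for s in(1,-1):
        j=bot.solve_ik(p,quat(s))
        if j is not None:o.append((np.abs(np.array(j)-j0).max(),s))
    return quat(min(o)[1])
ZG=.026
def over(n,z=.16):
    x,y=TINS[n];q=best([x,y,z]);bot.move_pose([x,y,z],q);return q
def pick(n,dz=.07):
    x,y=TINS[n]
    f=bot.move_linear([x,y,ZG],speed=.12,until_force=8)
    print("down contact",f,np.round(bot.read_position(),4))
    f0=bot.read_ft_force()
    bot.set_gripper(0.0,grasp_force=60)
    print("width",bot.read_gripper_width(),"t",bot.read_clock())
    bot.move_linear([x,y,ZG+dz],speed=.08)
    bot.wait(.5)
    fs=[]
    for _ in range(5): fs.append(bot.read_ft_force());bot.wait(.05)
    f=np.mean(fs,0)
    print(n,"F",f.round(2),"before",np.round(f0,2),"dFz",round(f[2]-f0[2],2),"effort",np.round(bot.read_joint_efforts(),2),"w",bot.read_gripper_width(),"t",bot.read_clock())
def snap(tag):
    for c in("top","scene"):
        im=bot.camera(c)[:,:,::-1]
        im=im[90:290,220:460] if c=="top" else im[60:290,230:470]
        cv2.imwrite(f"pics/{c}_{tag}.png",cv2.resize(im,None,fx=2,fy=2,interpolation=cv2.INTER_CUBIC))
def put(n):
    x,y=TINS[n]
    bot.move_linear([x,y,ZG+.01],speed=.08)
    f=bot.move_linear([x,y,ZG-.003],speed=.02,until_force=3)
    print("touch",f,np.round(bot.read_position(),4),"F",np.round(bot.read_ft_force(),2))
    bot.set_gripper(1.0); bot.wait(.1)
    bot.move_linear([x,y,.16],speed=.15)
    print("t",bot.read_clock(),"F",np.round(bot.read_ft_force(),2))
E
python3 - <<'E'
from h import *
over("left"); print(bot.read_clock(),bot.read_position())
pick("left"); snap("L1")
E
```

```text
2.5083 [0.59321458 0.15137792 0.16016145]
down contact False [0.5943 0.1506 0.0268]
width 0.6253777196692537 t 4.175
left F [ 0.22 -0.19 -2.77] before [-0.95  0.23  0.05] dFz -2.82 effort [ -0.   -54.52  24.2   -0.    -0.    -0.  ] w 0.6237665750875977 t 5.95
```

```bash
cd pics; python3 -c "
import cv2,numpy as np
a=cv2.imread('top_L1.png');b=cv2.imread('scene_L1.png');h=max(a.shape[0],b.shape[0])
f=lambda i:cv2.copyMakeBorder(i,0,h-i.shape[0],0,0,0)
cv2.imwrite('L1.png',cv2.resize(np.hstack([f(a),f(b)]),(800,int(h*800/960))))"
```

```text
(no output)
```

View pics/L1.png

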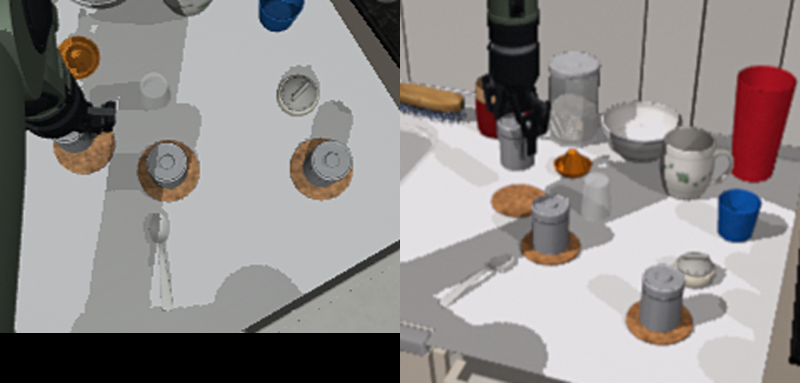

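The left tin is held upright about 7 cm above its coaster (around (515,145) in the scene half of the picture). It reads about 2.8 N, or 0.29 kg. Setting it back.

```bash
python3 - <<'E'
from h import *
put("left"); over("middle"); snap("L2"); print(bot.read_clock())
E
cat > v.py <<'E'
import cv2,numpy as np,sys
t=sys.argv[1]
a=cv2.imread(f'pics/top_{t}.png');b=cv2.imread(f'pics/scene_{t}.png');h=max(a.shape[0],b.shape[0])
f=lambda i:cv2.copyMakeBorder(i,0,h-i.shape[0],0,0,0)
cv2.imwrite(f'pics/{t}.png',cv2.resize(np.hstack([f(a),f(b)]),(800,int(h*800/960))))
E
python3 v.py L2
```

```text
touch True [0.5937 0.1505 0.0271] F [-0.89  0.53  4.24]
t 9.0167 F [ 0.21 -0.64 -0.17]
9.6917
```

View pics/L2.png

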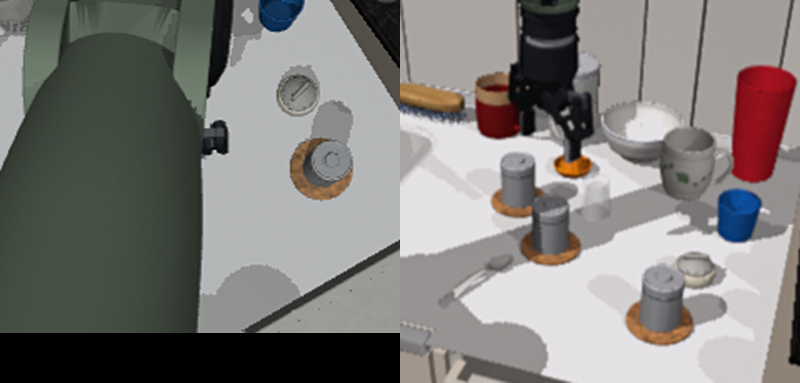

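The left tin stands upright on its coaster at (517,180), with the gripper above the middle tin. Middle tin next.

```bash
python3 - <<'E'
from h import *
print(bot.read_position()); pick("middle"); snap("M1")
E
python3 v.py M1
```

```text
[0.5551279  0.02903578 0.15959054]
down contact False [0.5557 0.0285 0.0267]
width 0.6134494885705061 t 11.3667
middle F [-0.13 -0.28 -1.89] before [-0.42 -0.2   0.07] dFz -1.96 effort [ -0.   -48.18  22.69   0.    -0.    -0.  ] w 0.6124453885849258 t 13.1417
```

View pics/M1.png

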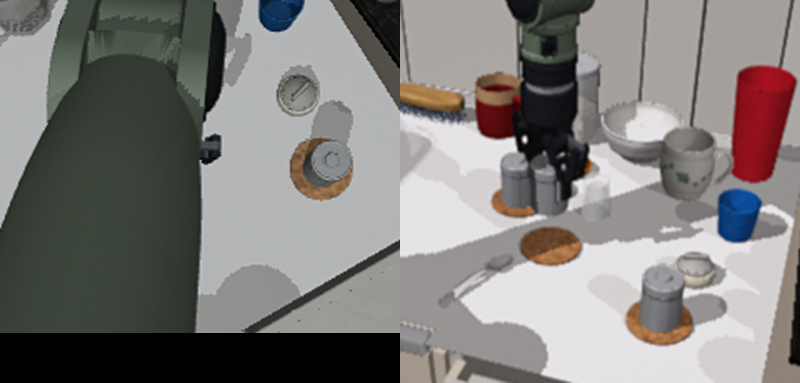

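The middle tin is up off its coaster at (548,190) and reads about 2.0 N, or 0.20 kg. Setting it back, then the right tin.

```bash
python3 - <<'E'
from h import *
put("middle"); over("right"); snap("M2"); print(bot.read_clock())
E
python3 v.py M2
```

```text
touch True [0.5551 0.0285 0.0269] F [-0.54 -0.38  4.43]
t 16.2167 F [-0.02  0.53 -0.52]
17.2
```

View pics/M2.png

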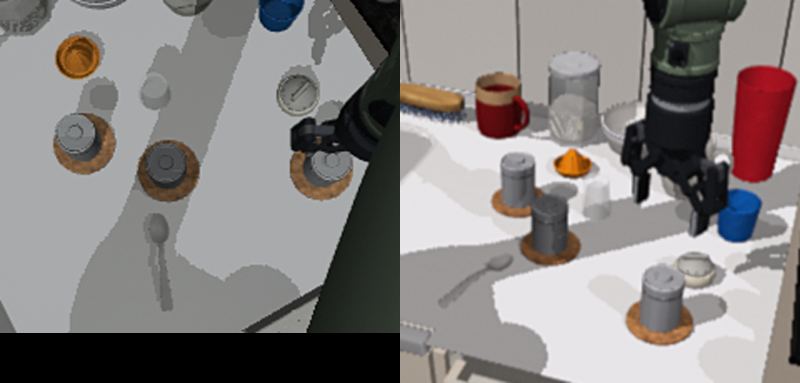

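Left (517,180) and middle (550,225) both stand upright on their coasters, and the bystanders haven't moved. Right tin now.

```bash
python3 - <<'E'
from h import *
pick("right"); snap("R1"); put("right"); snap("R2")
E
python3 v.py R1;python3 v.py R2
```

```text
down contact False [ 0.5591 -0.1908  0.0268]
width 0.6268603278104514 t 18.8667
right F [ 0.08  0.23 -6.36] before [-0.57 -1.01  0.28] dFz -6.64 effort [ -0.   -54.42  24.95  -0.     0.     0.  ] w 0.6256342830202294 t 20.6417
touch True [ 0.5587 -0.1906  0.0271] F [-0.09  0.21  4.56]
t 23.7167 F [-0.11  0.01  0.49]
```

View pics/R1.png

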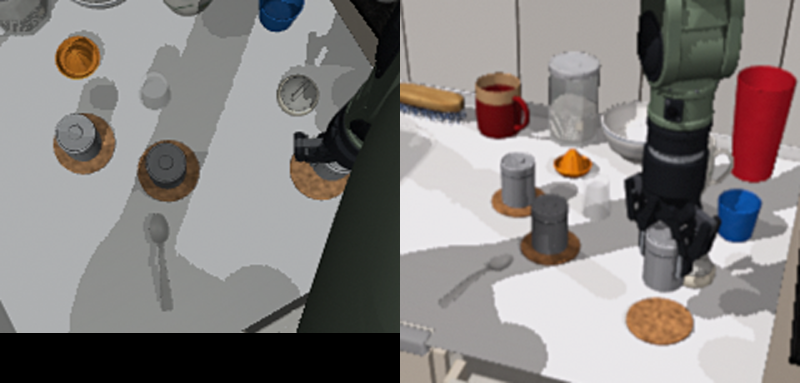

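View pics/R2.png

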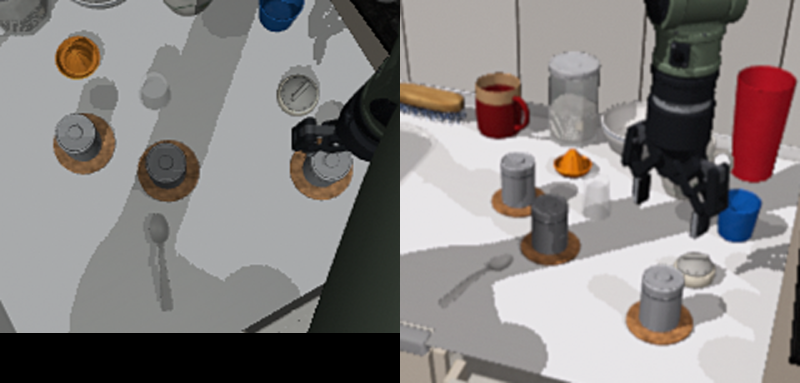

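The right tin reads about 6.6 N (0.67 kg), at least 2.3 times either of the others. It is back on its coaster, upright at (660,300). I'll lift it again, to an underside height of about 19 cm, and hold it.

```bash
python3 - <<'E'
from h import *
pick("right",dz=.185); bot.wait(.5); print(bot.read_position(),R.from_quat(np.roll(bot.read_tool_rot(),-1)).as_matrix()[:,1].round(4)); snap("F")
E
python3 v.py F
```

```text
down contact False [ 0.5591 -0.1908  0.0267]
width 0.625004290536265 t 25.4833
right F [-0.    0.02 -6.02] before [ 0.25  0.03 -0.04] dFz -5.98 effort [ 0.000e+00 -5.263e+01  2.853e+01  4.000e-02  0.000e+00 -0.000e+00] w 0.6250535588433651 t 28.7
[ 0.55849556 -0.19050902  0.21100105] [-0.0033  0.0016 -1.    ]
```

View pics/F.png

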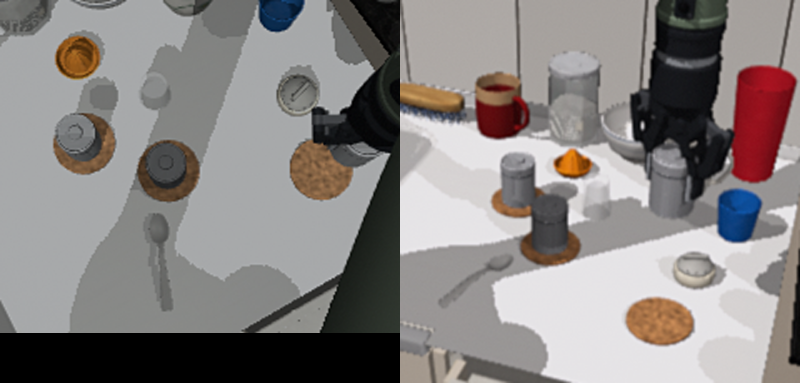

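The right tin is held upright at (668,180) in the picture, above its bare coaster. The other two are on their coasters and the bystanders haven't moved. I'll check the underside height, then hand in.

```bash
python3 - <<'E'
from h import *
print(proj("scene",[.5585,-.1905,.19]),proj("scene",[.5585,-.1905,.15]),"seen underside centre ~ (392,184)")
print(bot.read_gripper_width(),bot.read_ft_force(),bot.read_clock()); bot.close_job()
E
```

```text
[391.7584233 183.4553569] [390.09379992 199.4716085 ] seen underside centre ~ (392,184)
0.6265446530377619 [-0.40761334 -0.49536206 -6.41028256] 29.3
the job is handed in; nothing more can be done
```

I lifted each tin from left to right and set it back upright on its own coaster before lifting the next. The right tin is the full one, so I lifted it again and handed the job in at 29.3 s while still holding it.

| Tin | Force change on lifting | Approximate mass |
|---|---|---|
| Left | 2.8 N | 0.29 kg |
| Middle | 2.0 N | 0.20 kg |
| Right | 6.6 N (6.0 N on the final lift) | 0.61–0.67 kg |

- **Held tin:** it is upright over its own coaster, and the tool is within about 0.2° of vertical. Its underside is about 19 cm above the worktop; its picture position, (392,184) seen against (392,183) expected, agrees. The grip width was steady at handover.
- **Other things:** the last pictures show the left and middle tins upright on their coasters and the bystanders unmoved.
- **Disagreements:** the two cameras differed by about 4 mm on the right coaster's position. In the scene view the yellow-brown colour mask gave no usable fit for the left and middle coasters, so I used the top view there. Neither affected a grasp or a placing. No check failed at the end.

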